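Clamp the candle stub in the jaw candle holder

ROBOT

A 6-joint arm with a two-finger parallel gripper is mounted at the origin on the work surface. World frame = base frame: x ahead of the robot, y to its left, z up, the work surface at z = 0. Lengths are in m, angles in rad, forces in N, time in s.
With the tool pointing down it reaches from about 0.375 to 0.825 m from the base axis. Payload 5.5 kg.
Tool frame: the origin (TCP) lies on the centre line of the jaws, within the pads' length; the fingertips stand 17 mm ahead of it and the grasp point (between the pads) lies 2 mm behind it; z points along the fingers, y is the line along which they close (so a half turn about z gives the same grasp; the last joint's range is limited). The gripper opens to 85 mm and grips with 20 to 120 N. Pads are 22 mm wide; open, the fingers measure 114 mm over their backs; the gripper's body (76 mm by 85 mm) begins 54 mm behind the grasp point. The pads swing forward as they close: fully open they stand 13 mm farther back than shut.
Start: joints at [1.295, 0.314, -0.047, 1.21, 0, 1.571], TCP at [0.163, 0.577, 0.248] pointing down, gripper open.
Joint ranges: [-2.67, 2.67], [-0.69, 1.73], [-1.03, 1.25], [-2.08, 2.16], [-1.42, 1.45], [-3.14, 3.14]. Speed limits (rad/s): [2.39, 2.39, 3.01, 3.14, 3.14, 3.14].

INTERFACE

Orientations are given as [roll, pitch, yaw] about the fixed x, y, z axes, in that order (R = Rz(yaw) Ry(pitch) Rx(roll)).
In Python, from bench import ctrl gives the robot as it stands. The module is installed in compiled form; this text tells all that it offers.
- The arm moves only by the tool send_rows, never from a script. Its argument "increments" is a list of rows, each an object of numbers: "dx", "dy", "dz": the shift along the tool's x, y, z in cm; "wx", "wy", "wz": the turn, a rotation vector about the tool's x, y, z in rad. A call has 1 to 8 rows; each row is the pose to reach, as a shift and turn from the pose commanded when the call began, along the tool's axes at that moment; what a row does not reach only later rows make up. A row lasts 1/8 s, in which the tool goes at most 62.5 mm and 10.7 degrees, less where a joint would pass 70% of its speed; a pose out of reach is approached as far as the arm can. A call with a gripper value outside its range is refused whole. "claw" is the finger opening in cm, from 0 to 8.54, set as the call begins (left out, the last holds). The fingers move at their own pace and stop on an object; the grip force is fixed at half the most. Time passes only in rows, so rows that repeat a pose let the fingers close. It gives the time, the measured TCP pose, the force, the opening and the grip force at its end, in the units of the state.
- ctrl.read_state(): the state, without advancing time (a new reading comes with each control period).
- ctrl.camera(name): name is "side" or "top" or "wrist"; returns a dict with "frame" (400x640x3 uint8, red, green, blue), "fx", "fy", "cx", "cy" (pixels), "origin" and "rotation" of the camera in the world. Camera axes: x right, y down, z forward; pixel columns grow to the right and rows downward; lengths in m; the calibration is good to about 2 mm. A picture is of the moment at which its call begins. There is no depth.
- ctrl.sign_off(): hands the job in; it is judged then, once.
Trained networks look in the newest picture that a camera, given by its name, has taken for a name from the list of things; names that differ only in an ending like _2 or _b are one class to them, and where a whole thing is asked for, a point or a joint stands for the part that bears it (a point fixed in the world has none). Each returns a list of dicts, best first, with "p" (0 to 1); they miss things now and then, are a little off and sometimes report something else, mostly with a low value. They report only what shows in the picture. A call takes as long as a camera call. They do not tell look-alikes from the thing itself.
- ctrl.spot_in(query, camera): "centre" ([column, row] in pixels, amid what is visible of it).
- ctrl.trace(query, camera): "pixels" (400x640 bool, what is visible of it) and "centre" ([column, row] in pixels, amid what is visible of it).
The state is a dict: "t": time; "q": joint angles; "joint_velocities": joint speeds; "tau": joint torques, N m; "ee_pos": TCP position; "orientation": TCP orientation; "wrist_force": force on the tool from outside, world axes, zero at the start; "moment": the same for the moment, N m; "finger_gap": finger opening in m; "gripper_force": force on a finger pad.
Only numpy, scipy, OpenCV 4.12 (cv2) and the standard library are available. Lean on these libraries where they do the work, as an engineer would, in place of code of your own. Each camera call takes 0.05 s, during which the arm holds its last target. There are 200 camera calls.

TASK

Stand the small candle from the tray upright between the open jaws of the candle holder, resting on its floor. Then turn the holder's ribbed collar clockwise (seen from above) until all three jaws grip the candle firmly, without crushing the wax, and let go; leave the mug, the bowl and the fat candle where they are.

Things in the scene. Friction and masses are not known exactly. Their poses are not given: they have to be found in the camera images.
- candle: small white candle stub, an upright cylinder 26 mm across and 52 mm tall with a 5 mm wick on top, 30 g, standing on the tray floor; origin at the centre of its underside, z up along it. 10 N from each jaw holds it firmly; over 60 N from a jaw crushes the wax
- holder: grey metal candle holder fixed to the table: round foot 104 mm across and up to 18 mm high, waisted stem, and a flat round floor 55 mm above the table on which the candle stands, inside the collar. Origin on its vertical axis, at table height
- collar: ribbed round steel collar round the holder's head, 60 mm outside, 53 mm inside, 54 to 78 mm above the table; origin on the axis at its underside. Clockwise from above closes the three jaws together, 3 mm per radian; it starts 0 to 1 rad from fully open. Friction of 0.15 N m holds it (at standstill of either sign); beyond that its torque rises 0.009 N m per newton on each jaw, 0.1 N m per 0.1 rad
- jaw0: first dark steel jaw, an upright block 5 mm thick, 13 mm wide, 28 mm tall, top 84.5 mm above the table. Origin on the holder's axis when fully open; it travels with the jaw along the jaw's own -x, up to 12 mm. The gripping face, turned to the axis, stands 20.5 mm from the origin along +x
- jaw1: second dark steel jaw, an upright block 5 mm thick, 13 mm wide, 28 mm tall, top 84.5 mm above the table. Origin on the holder's axis when fully open; it travels with the jaw along the jaw's own -x, up to 12 mm. The gripping face, turned to the axis, stands 20.5 mm from the origin along +x
- jaw2: third dark steel jaw, an upright block 5 mm thick, 13 mm wide, 28 mm tall, top 84.5 mm above the table. Origin on the holder's axis when fully open; it travels with the jaw along the jaw's own -x, up to 12 mm. The gripping face, turned to the axis, stands 20.5 mm from the origin along +x
- tray: low light-wood tray fixed to the table, 220 mm (x) by 200 mm (y), walls 22 mm high and 7 mm thick, floor 7 mm above the table; origin at the centre of its underside. The candle stands in its -y half
- bowl: white bowl of sweets in the tray's +y half, 76 mm across, 54 mm tall with its sweets; origin at the centre of its underside; bystander
- mug: white mug, 76 mm across and 85 mm tall, handle at its +y side; origin at the centre of its underside; bystander
- pillar: fat white candle, 66 mm across and 100 mm tall, far too wide for the holder; origin at the centre of its underside; bystander
There are look-alikes about, which are no part of the job. There is more than one size of the candle; the job needs the smallest.

How it is judged:
On the way:
1. the small candle stands upright on the holder's floor, between the jaws (horizontal distance between candle and holder below 0.009 m and z of candle in the frame of holder between 0.05 and 0.06 m and angle between candle's own z axis and vertical below 0.15 rad), for 0.2 s.
At the end, for the whole second after the job is handed in: The small candle stands on the holder's floor (within 4 mm), upright within 0.08 rad, centred within 3 mm of the holder's axis and at rest, with each of the three jaws pressing on it with more than 4 N (horizontal distance between candle and holder below 0.003 m and z of candle in the frame of holder between 0.051 and 0.059 m and angle between candle's own z axis and vertical below 0.08 rad and linear speed of candle below 0.02 m/s and contact force between each of jaw0, jaw1, jaw2 and candle above 4 N); the robot touches nothing.
It fails at once if a jaw presses on the candle with more than 60 N: the wax is crushed (contact force between any of jaw0, jaw1, jaw2 and candle above 60 N).
It fails at once if the mug, the bowl or the fat candle is moved by more than 20 mm or tipped (distance of any of mug, bowl, pillar from where it was at the start of the episode above 0.02 m or angle between any of mug, bowl, pillar's own z axis and vertical above 0.3 rad).
It also fails if it takes over 72 s, if anything falls off the work surface, if the arm or the gripper's body presses on something with over 40 N, if the wrist force passes 120 N, or if a joint passes its speed limit or range.

## Working session

There is one attempt and no reset: what is moved stays moved. The work goes in short steps, Python scripts to look and compute and a tool call to move; the robot and the scene stay as the last step left them, time stands still between calls to the robot, and variables do not carry over. Pictures are saved under pics/ and viewed, at most 10 in all, crops included, and the job is handed in when it is done.

Besides the shell and the picture viewer there is one more tool, called after "Emit:" by a JSON object that holds its "op" and its "data". send_rows: Moves the arm, as the interface text tells. Its arguments: {"type":"object","properties":{"increments":{"type":"array"},"claw":{"type":"number"}},"required":["increments"]}

```bash
mkdir -p pics
cat > h.py <<'E'
from bench import ctrl
import numpy as np, cv2
def ray(c,uv):
    d=np.array([(uv[0]-c['cx'])/c['fx'],(uv[1]-c['cy'])/c['fy'],1.]);return np.array(c['origin']),np.array(c['rotation'])@d
def atz(c,uv,z):
    o,d=ray(c,uv);return o+d*(z-o[2])/d[2]
def proj(c,P):
    p=np.array(c['rotation']).T@(np.array(P)-np.array(c['origin']));return [c['fx']*p[0]/p[2]+c['cx'],c['fy']*p[1]/p[2]+c['cy']]
def save(n,f):
    cv2.imwrite('pics/'+n+'.png',np.ascontiguousarray(f[:,:,::-1]))
E
python3 - <<'E'
from h import *
s=ctrl.read_state();print(s)
hs=dict(candle=.033,holder=.05,collar=.078,jaw0=.0845,jaw1=.0845,tray=.01,bowl=.05,mug=.08,pillar=.1)
for n in ['top','side']:
    c=ctrl.camera(n);save(n+'0',c['frame']);print(n,c['fx'],c['origin'],np.round(c['rotation'],3).tolist())
    for q,z in hs.items():
        for r in ctrl.spot_in(q,n)[:4]: print(q,round(r['p'],2),np.round(r['centre']),np.round(atz(c,r['centre'],z),3))
E
```

```text
{'t': 0.0, 'q': array([ 1.29500155e+00,  3.14243849e-01, -4.80736177e-02,  1.21021025e+00,
        8.85400002e-06,  1.57078631e+00]), 'joint_velocities': array([ 0.00012381,  0.00227835, -0.00103151, -0.00033753, -0.00054416,
        0.00165662]), 'tau': array([ 3.09316281e-03, -5.39589787e+01,  3.39749801e+01,  1.91854918e-02,
       -2.33555613e-05,  2.72907648e-06]), 'ee_pos': array([0.16323385, 0.57679427, 0.24742626]), 'orientation': array([-3.13986126e+00, -8.87132406e-06,  2.86580787e+00]), 'wrist_force': array([ 0.03643965,  0.28268552, -0.06655306]), 'moment': array([-0.04708042, -0.00662153,  0.03478588]), 'gripper_force': 0.0, 'finger_gap': 0.08559104375293936}
top 416.0289481010562 [ 0.54040848 -0.04587007  1.05605263] [-3.072, 0.017, -1.589]Traceback (most recent call last):
  File "<stdin>", line 7, in <module>
  File "h.py", line 6, in atz
    o,d=ray(c,uv);return o+d*(z-o[2])/d[2]
                                      ~^^^
IndexError: invalid index to scalar variable.
```

View pics/top0.png

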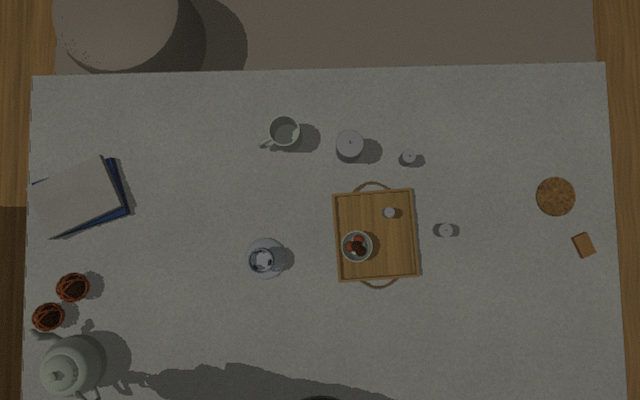

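The top view shows the holder at (263,260) and the tray with the bowl at (357,246). Things that could be taken for the candle are the stub in the tray (390,212), a stub at (409,157), a stub at (447,230) and the pillar (350,146). By the description it is the one in the tray. The camera rotation is given as rpy, so I'll fix the helper.

```bash
sed -i "s/^import numpy.*/import numpy as np, cv2\nfrom scipy.spatial.transform import Rotation as Ro\ndef rot(c): return Ro.from_euler('xyz',c['rotation']).as_matrix()/; s/np.array(c\['rotation'\])/rot(c)/g" h.py
python3 - <<'E'
from h import *
hs=dict(candle=.033,holder=.05,collar=.078,jaw0=.0845,tray=.01,bowl=.05,mug=.08,pillar=.1)
F={}
for n in ['top','side']:
    c=ctrl.camera(n);F[n]=c['frame'];save(n+'1',c['frame']);print(n,c['fx'],c['origin'],np.round(c['rotation'],3).tolist())
    for q,z in hs.items():
        for r in ctrl.spot_in(q,n)[:4]: print(q,round(r['p'],2),np.round(r['centre']),np.round(atz(c,r['centre'],z),3))
a=cv2.resize(F['top'][185:285,235:435],(800,400),interpolation=cv2.INTER_CUBIC)
save('crop',a)
E
```

```text
top 416.0289481010562 [ 0.54040848 -0.04587007  1.05605263] [-3.072, 0.017, -1.589]
candle 0.78 [407. 155.] [ 0.709 -0.226  0.033]
candle 0.68 [388. 214.] [ 0.566 -0.175  0.033]
candle 0.48 [442. 229.] [ 0.527 -0.306  0.033]
holder 0.64 [266. 259.] [0.462 0.123 0.05 ]
collar 0.63 [247. 255.] [0.474 0.161 0.078]
jaw0 0.25 [388. 212.] [ 0.568 -0.169  0.085]
tray 0.73 [380. 233.] [ 0.519 -0.158  0.01 ]
bowl 0.74 [358. 246.] [ 0.488 -0.099  0.05 ]
mug 0.84 [283. 134.] [0.759 0.074 0.08 ]
pillar 0.66 [348. 146.] [ 0.723 -0.08   0.1  ]
side 495.628073436828 [0.51754582 0.5758796  0.81597444] [-2.458, -0.007, -3.004]
candle 0.92 [366. 121.] [ 0.528 -0.319  0.033]
candle 0.8 [285. 142.] [ 0.705 -0.223  0.033]
candle 0.5 [348. 159.] [ 0.559 -0.188  0.033]
holder 0.98 [388. 300.] [0.455 0.154 0.05 ]
collar 0.85 [382. 293.] [0.467 0.158 0.078]
jaw0 0.37 [396. 290.] [0.445 0.152 0.085]
tray 0.62 [362. 184.] [ 0.522 -0.141  0.01 ]
tray 0.28 [385. 301.] [0.456 0.134 0.01 ]
bowl 0.62 [376. 191.] [ 0.492 -0.089  0.05 ]
mug 0.89 [222. 241.] [0.759 0.094 0.08 ]
mug 0.29 [261. 181.] [ 0.721 -0.057  0.08 ]
```

View pics/side1.png

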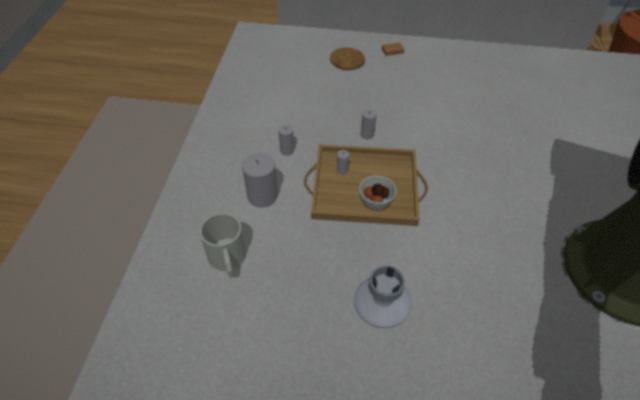

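View pics/crop.png

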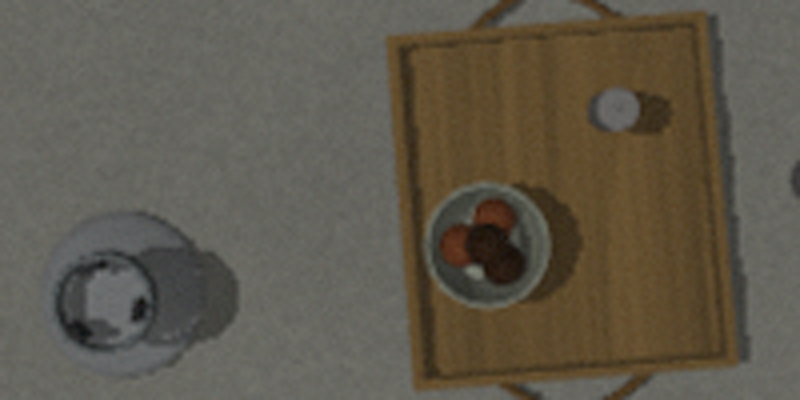

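The small stub is in the tray at top (389.5,212) and side (343,160). The holder is open with its jaws apart. The other two stubs are taller and stand outside the tray.

```bash
cat >> h.py <<'E'
def tri(c1,u1,c2,u2):
    A=np.zeros((3,3));b=np.zeros(3);L=[]
    for c,u in((c1,u1),(c2,u2)):
        o,d=ray(c,u);d=d/np.linalg.norm(d);M=np.eye(3)-np.outer(d,d);A+=M;b+=M@o;L.append((M,o))
    p=np.linalg.solve(A,b);return p,[np.linalg.norm(M@(p-o)) for M,o in L]
def tool(P,s=None):
    s=s or ctrl.read_state();R=Ro.from_euler('xyz',s['orientation']).as_matrix();return 100*R.T@(np.array(P)-s['ee_pos'])
E
python3 - <<'E'
from h import *
ct=ctrl.camera('top');cs=ctrl.camera('side')
print('candle top', atz(ct,(389.3,212),.059),atz(cs,(343.5,153.5),.059),tri(ct,(389.3,212),cs,(343.5,153.5)))
print('collar top', atz(ct,(261.3,260),.078),atz(cs,(387,278),.078))
for q in('holder','collar','candle'):
  for c,n in((ct,'top'),(cs,'side')):
    for r in ctrl.trace(q,n)[:3]:
        v,u=np.nonzero(r['pixels']);print(q,n,round(r['p'],2),np.round(r['centre']),u.min(),u.max(),v.min(),v.max())
P=np.array([.57,-.175,.2]);print(tool(P))
E
```

```text
candle top [ 0.56920483 -0.1755672   0.059     ] [ 0.56818663 -0.1778915   0.059     ] (array([ 0.5685693 , -0.17524598,  0.06164507]), [np.float64(0.0005594482127085238), np.float64(0.0005594482127086316)])
collar top [0.46220168 0.1286915  0.078     ] [0.46054594 0.1277534  0.078     ]
holder top 0.58 [264. 261.] 245 286 238 279
holder side 0.59 [386. 298.] 354 411 266 328
collar top 0.44 [266. 249.] 248 274 247 272
collar side 0.82 [383. 296.] 369 404 266 302
candle top 0.69 [406. 157.] 399 416 150 167
candle top 0.64 [444. 228.] 433 452 224 237
candle top 0.52 [388. 212.] 382 394 207 217
candle side 0.9 [287. 140.] 279 294 125 155
candle side 0.86 [368. 122.] 361 375 109 139
candle side 0.74 [346. 161.] 337 348 151 174
[-59.61173709 -61.31792287   4.83030624]
```

Emit:
{"op": "send_rows", "data": {"increments": [{"dx": -4,"dy": -4,"wz": 0.06},{"dx": -8,"dy": -8,"wz": 0.12},{"dx": -12,"dy": -12,"wz": 0.18},{"dx": -16,"dy": -16,"wz": 0.24},{"dx": -20,"dy": -20,"wz": 0.3},{"dx": -24,"dy": -24,"wz": 0.36},{"dx": -28,"dy": -28,"wz": 0.43},{"dx": -32,"dy": -32,"wz": 0.5}], "claw": 6}}

```text
validation failed for argument at $.in...
```

Run:
```python
from h import *
s=ctrl.read_state();print(s['ee_pos'],s['orientation'],s['q'],s['finger_gap']);print(tool([.569,-.177,.2]))
```

```text
[0.16339681 0.57734159 0.24830997] [3.14153211e+00 5.06850475e-05 2.86577981e+00] [ 1.29501975e+00  3.13484361e-01 -4.70975063e-02  1.21015392e+00
 -5.06872433e-05  1.57083259e+00] 0.08546523678080331
[-59.56998251 -61.53759661   4.83029082]
```

Emit:
{"op": "send_rows", "data": {"increments": [{"dx": -4,"dy": -4,"dz": 0,"wx": 0,"wy": 0,"wz": 0.06},{"dx": -8,"dy": -8,"dz": 0,"wx": 0,"wy": 0,"wz": 0.12},{"dx": -12,"dy": -12,"dz": 0,"wx": 0,"wy": 0,"wz": 0.18},{"dx": -16,"dy": -16,"dz": 0,"wx": 0,"wy": 0,"wz": 0.24},{"dx": -20,"dy": -20,"dz": 0,"wx": 0,"wy": 0,"wz": 0.3},{"dx": -24,"dy": -24,"dz": 0,"wx": 0,"wy": 0,"wz": 0.36},{"dx": -28,"dy": -28,"dz": 0,"wx": 0,"wy": 0,"wz": 0.43},{"dx": -32,"dy": -32,"dz": 0,"wx": 0,"wy": 0,"wz": 0.5}], "claw": 6}}

```text
t: 2.4
ee_pos: [0.3849, 0.1807, 0.2487]
orientation: [3.14, 0.0, 2.364]
wrist_force: [1.0, 1.7, -0.0]
finger_gap: 0.0601
gripper_force: 0.0
```

Run:
```python
from h import *
s=ctrl.read_state();print(s['ee_pos'],s['orientation'],s['q'],s['finger_gap']);print(tool([.569,-.177,.2]))
```

```text
[0.3849121  0.1806915  0.24866971] [3.14046882e+00 4.10495640e-04 2.36372226e+00] [ 4.38895242e-01 -1.71627906e-02 -4.34967984e-01  1.15179469e+00
  4.57353625e-06  1.21676541e+00] 0.060054464720354514
[-38.21409469 -12.56914263   4.86853568]
```

Emit:
{"op": "send_rows", "data": {"increments": [{"dx": -4.8,"dy": -1.6,"dz": 0,"wx": 0,"wy": 0,"wz": 0},{"dx": -9.6,"dy": -3.2,"dz": 0,"wx": 0,"wy": 0,"wz": 0},{"dx": -14.4,"dy": -4.8,"dz": 0,"wx": 0,"wy": 0,"wz": 0},{"dx": -19.2,"dy": -6.4,"dz": 1,"wx": 0,"wy": 0,"wz": 0},{"dx": -24,"dy": -8,"dz": 2,"wx": 0,"wy": 0,"wz": 0},{"dx": -29,"dy": -9.6,"dz": 3,"wx": 0,"wy": 0,"wz": 0},{"dx": -34,"dy": -11.2,"dz": 4,"wx": 0,"wy": 0,"wz": 0},{"dx": -38.2,"dy": -12.6,"dz": 4.9,"wx": 0,"wy": 0,"wz": 0}]}}

```text
t: 3.4
ee_pos: [0.5693, -0.1771, 0.1989]
orientation: [3.141, 0.0, 2.365]
wrist_force: [-0.5, -0.2, 0.2]
finger_gap: 0.0598
gripper_force: 0.0
```

Emit:
{"op": "send_rows", "data": {"increments": [{"dx": 0,"dy": 0,"dz": 0,"wx": 0,"wy": 0,"wz": 0},{"dx": 0,"dy": 0,"dz": 0,"wx": 0,"wy": 0,"wz": 0}]}}

```text
t: 3.65
ee_pos: [0.5682, -0.1748, 0.1991]
orientation: [-3.141, -0.001, 2.366]
wrist_force: [-0.4, -0.5, 0.6]
finger_gap: 0.0602
gripper_force: 0.0
```

Run:
```python
from h import *
c=ctrl.camera('wrist');save('w1',c['frame']);s=ctrl.read_state();print(s['ee_pos'],s['orientation'],s['q'],s['finger_gap'])
for r in ctrl.trace('candle','wrist'):
    v,u=np.nonzero(r['pixels']);print(r['p'],r['centre'],u.min(),u.max(),v.min(),v.max(),atz(c,r['centre'],.04))
print(c['origin'],c['rotation'],proj(c,[.569,-.177,.059]),proj(c,[.569,-.177,.007]))
```

```text
[ 0.56818847 -0.17442772  0.19945273] [ 3.14151636e+00 -5.51540179e-04  2.36633536e+00] [-2.98026089e-01  3.26030015e-01 -1.42443697e-01  1.10277749e+00
  3.21103157e-04  4.77231157e-01] 0.05956651009509616
0.88 [321.7, 189.4] 306 335 170 208 [ 0.56996667 -0.17503329  0.04      ]
0.75 [192.2, 243.3] 165 222 219 275 [ 0.51950108 -0.30459339  0.04      ]
0.63 [374.3, 311.3] 357 395 277 340 [ 0.70395914 -0.22869545  0.04      ]
0.32 [521.2, 247.6] 454 585 197 304 [ 0.75125878 -0.07579914  0.04      ]
[ 0.51653512 -0.12366766  0.32550448] [ 2.85378959e+00 -7.04362376e-04  7.93518183e-01] [np.float64(319.3977825444156), np.float64(195.58702515532022)] [np.float64(319.606814350721), np.float64(182.0568851454414)]
```

View pics/w1.png

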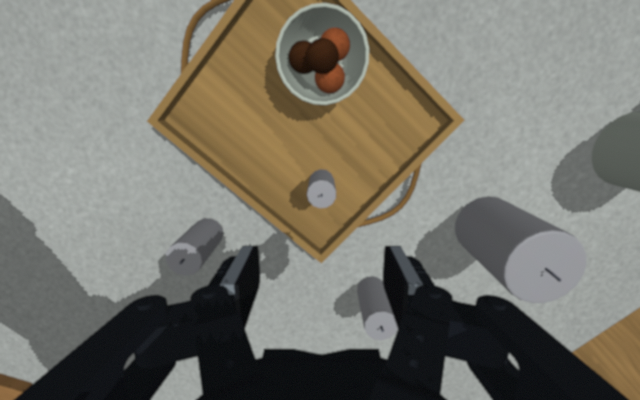

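The wrist view shows the stub in the tray with its top at (321,194), 2 mm from my estimate. The bowl is at (322,50), the taller stubs at (183,262) and (378,325), and the pillar at (545,265). Going down.

Emit:
{"op": "send_rows", "data": {"increments": [{"dx": -0.2,"dy": 0,"dz": 4,"wx": 0,"wy": 0,"wz": 0},{"dx": -0.2,"dy": 0,"dz": 8,"wx": 0,"wy": 0,"wz": 0},{"dx": -0.2,"dy": 0,"dz": 11,"wx": 0,"wy": 0,"wz": 0},{"dx": -0.2,"dy": 0,"dz": 13,"wx": 0,"wy": 0,"wz": 0},{"dx": -0.2,"dy": 0,"dz": 13.9,"wx": 0,"wy": 0,"wz": 0},{"dx": -0.2,"dy": 0,"dz": 13.9,"wx": 0,"wy": 0,"wz": 0},{"dx": -0.2,"dy": 0,"dz": 13.9,"wx": 0,"wy": 0,"wz": 0}]}}

```text
t: 4.62
ee_pos: [0.5708, -0.1766, 0.0615]
orientation: [3.141, 0.002, 2.366]
wrist_force: [-0.0, 0.3, 0.4]
finger_gap: 0.0602
gripper_force: 0.0
```

Emit:
{"op": "send_rows", "data": {"increments": [{"dx": 0,"dy": 0,"dz": 0,"wx": 0,"wy": 0,"wz": 0},{"dx": 0,"dy": 0,"dz": 0,"wx": 0,"wy": 0,"wz": 0},{"dx": 0,"dy": 0,"dz": 0,"wx": 0,"wy": 0,"wz": 0},{"dx": 0,"dy": 0,"dz": 0,"wx": 0,"wy": 0,"wz": 0},{"dx": 0,"dy": 0,"dz": 0,"wx": 0,"wy": 0,"wz": 0},{"dx": 0,"dy": 0,"dz": 0,"wx": 0,"wy": 0,"wz": 0}], "claw": 1.5}}

```text
t: 5.38
ee_pos: [0.5706, -0.1768, 0.0612]
orientation: [3.141, 0.001, 2.366]
wrist_force: [-1.4, -0.2, 5.7]
finger_gap: 0.0234
gripper_force: 58.6
```

Emit:
{"op": "send_rows", "data": {"increments": [{"dx": 0,"dy": 0,"dz": -2,"wx": 0,"wy": 0,"wz": 0},{"dx": 0,"dy": 0,"dz": -5,"wx": 0,"wy": 0,"wz": 0},{"dx": 0,"dy": 0,"dz": -9,"wx": 0,"wy": 0,"wz": 0},{"dx": 0,"dy": 0,"dz": -14,"wx": 0,"wy": 0,"wz": 0},{"dx": 0,"dy": 0,"dz": -17,"wx": 0,"wy": 0,"wz": 0},{"dx": 0,"dy": 0,"dz": -17,"wx": 0,"wy": 0,"wz": 0}]}}

```text
t: 6.12
ee_pos: [0.5717, -0.1772, 0.2332]
orientation: [3.139, 0.005, 2.366]
wrist_force: [0.4, -0.6, -2.1]
finger_gap: 0.0232
gripper_force: 58.8
```

Run:
```python
from h import *
c=ctrl.camera('side');w=ctrl.camera('wrist');s=ctrl.read_state();print(s)
u,v=map(int,proj(c,s['ee_pos']));print(u,v)
a=cv2.resize(c['frame'][max(v-60,0):v+60,max(u-60,0):u+60],(400,400),interpolation=cv2.INTER_CUBIC)
b=cv2.resize(w['frame'][150:400,195:445],(400,400),interpolation=cv2.INTER_CUBIC)
save('g1',np.hstack([a,b]))
```

```text
{'t': 6.225, 'q': array([-3.00471559e-01,  3.14715496e-01, -8.77607684e-02,  1.16861875e+00,
        2.63124139e-05,  4.75400197e-01]), 'joint_velocities': array([ 0.0006827 ,  0.01772612, -0.0250326 , -0.00241122, -0.00078172,
       -0.0007286 ]), 'tau': array([-1.04344217e-03, -5.56788754e+01,  3.52013183e+01,  1.36938522e-02,
        3.04271216e-04,  3.48562173e-05]), 'ee_pos': array([ 0.56982444, -0.17655317,  0.22979213]), 'orientation': array([-3.14147934e+00, -2.77609410e-04,  2.36572088e+00]), 'wrist_force': array([-0.05861665,  0.36369289, -0.19421216]), 'moment': array([-0.00867117,  0.00377534,  0.00813149]), 'gripper_force': 58.84221374988556, 'finger_gap': 0.023625223477124358}
346 89
```

View pics/g1.png

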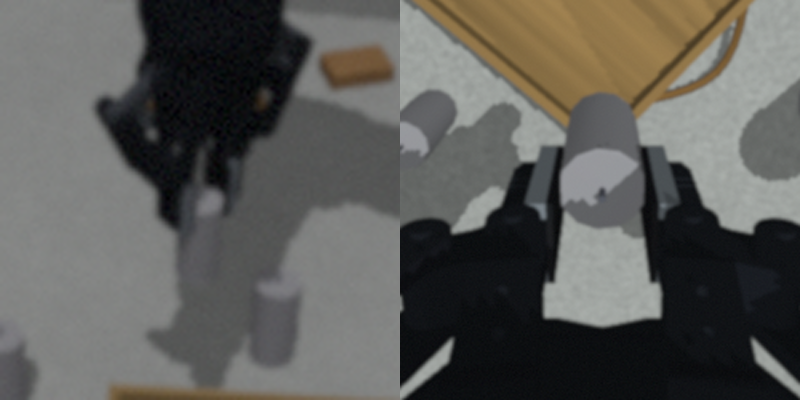

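The candle is held upright by its upper 15 mm or so. In the wrist crop its top is centred at (600,190) between the pads, and in the side crop the lower part hangs free. Next I move near the holder and look at it past the candle.

Emit:
{"op": "send_rows", "data": {"increments": [{"dx": 3,"dy": 1.2,"dz": 0,"wx": 0,"wy": 0,"wz": 0},{"dx": 8,"dy": 3.2,"dz": 0,"wx": 0,"wy": 0,"wz": 0},{"dx": 13,"dy": 5.3,"dz": 0,"wx": 0,"wy": 0,"wz": 0},{"dx": 18,"dy": 7.3,"dz": 0,"wx": 0,"wy": 0,"wz": 0},{"dx": 23,"dy": 9.3,"dz": 0,"wx": 0,"wy": 0,"wz": 0},{"dx": 28,"dy": 11.3,"dz": 0,"wx": 0,"wy": 0,"wz": 0},{"dx": 32.5,"dy": 13.2,"dz": 0,"wx": 0,"wy": 0,"wz": 0},{"dx": 35,"dy": 14.2,"dz": 0,"wx": 0,"wy": 0,"wz": 0}]}}

```text
t: 7.22
ee_pos: [0.4174, 0.1713, 0.2286]
orientation: [-3.139, -0.002, 2.368]
wrist_force: [0.6, 0.5, -0.3]
finger_gap: 0.0231
gripper_force: 58.9
```

Emit:
{"op": "send_rows", "data": {"increments": [{"dx": 0,"dy": 0,"dz": 0,"wx": 0,"wy": 0,"wz": 0},{"dx": 0,"dy": 0,"dz": 0,"wx": 0,"wy": 0,"wz": 0},{"dx": 0,"dy": 0,"dz": 0,"wx": 0,"wy": 0,"wz": 0}]}}

```text
t: 7.6
ee_pos: [0.4198, 0.1689, 0.2298]
orientation: [-3.141, -0.0, 2.364]
wrist_force: [-0.2, 0.2, -0.8]
finger_gap: 0.0235
gripper_force: 58.9
```

Run:
```python
from h import *
w=ctrl.camera('wrist');s=ctrl.read_state();print(s['ee_pos'],s['orientation'],s['finger_gap'])
f=w['frame'].copy()
H=np.array([.4615,.1283])
for z,r in((.078,.03),(.018,.030),(0.,.052)):
    p=[proj(w,[H[0]+r*np.cos(a),H[1]+r*np.sin(a),z]) for a in np.linspace(0,6.28,40)]
    cv2.polylines(f,[np.int32(np.round(p))],True,(255,0,0) if z>.05 else (0,255,0),1)
for q in('holder','collar','jaw0'):
  for r in ctrl.trace(q,'wrist')[:4]:
    v,u=np.nonzero(r['pixels']);print(q,round(r['p'],2),np.round(r['centre']),u.min(),u.max(),v.min(),v.max())
print(proj(w,[*H,.078]))
save('w2',np.hstack([f[40:340,170:470],w['frame'][40:340,170:470]]))
```

```text
[0.41987433 0.16900087 0.22997972] [-3.14101535e+00 -5.18522061e-05  2.36423626e+00] 0.023623145649025713
holder 0.79 [323. 208.] 278 366 176 241
collar 0.56 [341. 228.] 293 352 211 240
[np.float64(321.02901386555203), np.float64(248.09285889170602)]
```

View pics/w2.png

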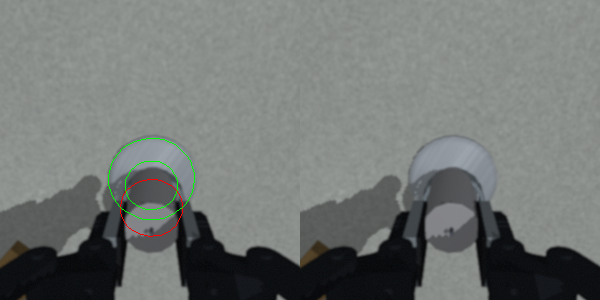

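The foot rim is seen within 2–3 px of its predicted circle, but the candle hides the collar. I back off a little for a clear look.

Emit:
{"op": "send_rows", "data": {"increments": [{"dx": 3,"dy": 0,"dz": 0,"wx": 0,"wy": 0,"wz": 0},{"dx": 7,"dy": 0,"dz": 0,"wx": 0,"wy": 0,"wz": 0},{"dx": 7,"dy": 0,"dz": 0,"wx": 0,"wy": 0,"wz": 0},{"dx": 7,"dy": 0,"dz": 0,"wx": 0,"wy": 0,"wz": 0}]}}

```text
t: 8.3
ee_pos: [0.3701, 0.2187, 0.2305]
orientation: [3.141, 0.001, 2.366]
wrist_force: [-0.6, -0.2, -0.1]
finger_gap: 0.0233
gripper_force: 58.9
```

Run:
```python
from h import *
w=ctrl.camera('wrist');s=ctrl.read_state();print(s['ee_pos'],s['orientation'],s['q'])
f=cv2.resize(w['frame'],None,fx=3,fy=3,interpolation=cv2.INTER_CUBIC);g=f.copy()
H=np.array([.4615,.1283])
for z,r in((.078,.03),(.0845,.0205),(0.,.052)):
    p=[proj(w,[H[0]+r*np.cos(a),H[1]+r*np.sin(a),z]) for a in np.linspace(0,6.28,60)]
    cv2.polylines(f,[np.int32(np.round(p)*0+np.array(p)*3+1)],True,(255,0,0) if z>.05 else (0,255,0),1)
u,v=proj(w,[*H,.078]);print(u,v,atz(w,(u+1,v),.078)[:2]-H,atz(w,(u,v+1),.078)[:2]-H)
u,v=int(3*u),int(3*v)
save('w3',np.hstack([x[v-250:v+150,u-200:u+200] for x in (f,g)]))
```

```text
[0.37029287 0.21851457 0.23042035] [3.14124467e+00 5.02976741e-04 2.36515487e+00] [ 5.33407013e-01  2.22443953e-03 -4.58080014e-01  1.11002590e+00
 -3.96168441e-04  1.30984462e+00]
320.09328156344617 309.9744823544622 [0.0007243  0.00073546] [ 0.00085753 -0.00084443]
```

View pics/w3.png

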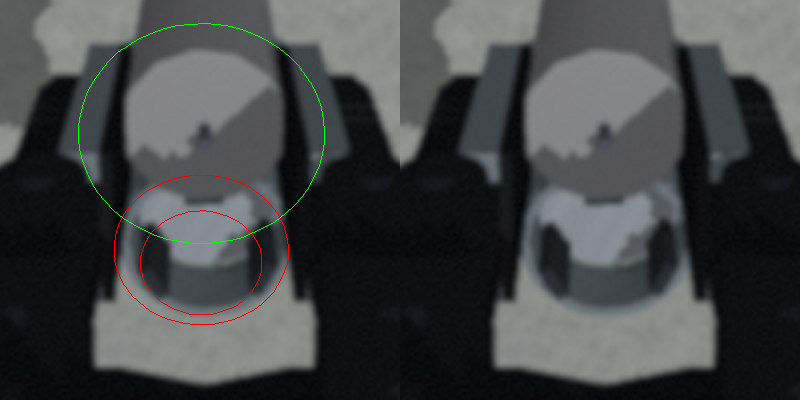

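That was the wrong way: only the collar's inside shows, between the fingers, at about (605,250) in the right-hand crop. Moving to the other side for a clear view.

Emit:
{"op": "send_rows", "data": {"increments": [{"dx": -4,"dy": 0,"dz": 0,"wx": 0,"wy": 0,"wz": 0},{"dx": -9,"dy": 0,"dz": 0,"wx": 0,"wy": 0,"wz": 0},{"dx": -14,"dy": 0,"dz": 0,"wx": 0,"wy": 0,"wz": 0},{"dx": -18,"dy": 0,"dz": 0,"wx": 0,"wy": 0,"wz": 0},{"dx": -21,"dy": 0,"dz": 0,"wx": 0,"wy": 0,"wz": 0},{"dx": -21,"dy": 0,"dz": 0,"wx": 0,"wy": 0,"wz": 0},{"dx": -21,"dy": 0,"dz": 0,"wx": 0,"wy": 0,"wz": 0}]}}

```text
t: 9.22
ee_pos: [0.5194, 0.0713, 0.23]
orientation: [-3.141, -0.001, 2.364]
wrist_force: [0.0, -0.5, -1.0]
finger_gap: 0.0236
gripper_force: 58.9
```

Run:
```python
from h import *
w=ctrl.camera('wrist');s=ctrl.read_state();print(s['ee_pos'],s['orientation'],s['q'])
k=4
f=cv2.resize(w['frame'],None,fx=k,fy=k,interpolation=cv2.INTER_CUBIC);g=f.copy()
H=np.array([.4615,.1283])
for z,r in((.078,.03),(0.,.052)):
    p=[proj(w,[H[0]+r*np.cos(a),H[1]+r*np.sin(a),z]) for a in np.linspace(0,6.28,60)]
    cv2.polylines(f,[np.int32((np.array(p)+.5)*k)],True,(255,0,0) if z>.05 else (0,255,0),1)
u,v=proj(w,[*H,.078]);print(u,v,atz(w,(u+1,v),.078)[:2]-H,atz(w,(u,v+1),.078)[:2]-H)
for r in ctrl.trace('candle','wrist')[:3]:
    vv,uu=np.nonzero(r['pixels']);print(round(r['p'],2),np.round(r['centre']),uu.min(),uu.max(),vv.min(),vv.max())
for q in('holder','collar'):
  for r in ctrl.trace(q,'wrist')[:1]:
    vv,uu=np.nonzero(r['pixels']);print(q,round(r['p'],2),np.round(r['centre']),uu.min(),uu.max(),vv.min(),vv.max())
u,v=int(k*u),int(k*v)
print(u-200,v-250)
save('w4',np.hstack([x[v-250:v+250,u-200:u+200] for x in (f,g)]))
```

```text
[0.51914144 0.07170367 0.2301051 ] [-3.14117146e+00 -6.08738012e-04  2.36539685e+00] [ 1.37116908e-01  1.80179950e-01 -2.61217450e-01  1.13010433e+00
  2.24431049e-04  9.13312499e-01]
320.51817700563095 96.26080914431363 [0.00059043 0.00059883] [ 0.00056917 -0.00056168]
0.89 [321. 254.] 294 346 208 293
0.51 [335.  67.] 287 358 53 128
holder 0.62 [320.  96.] 273 371 41 144
collar 0.94 [331.  65.] 288 358 53 127
1082 135
```

View pics/w4.png

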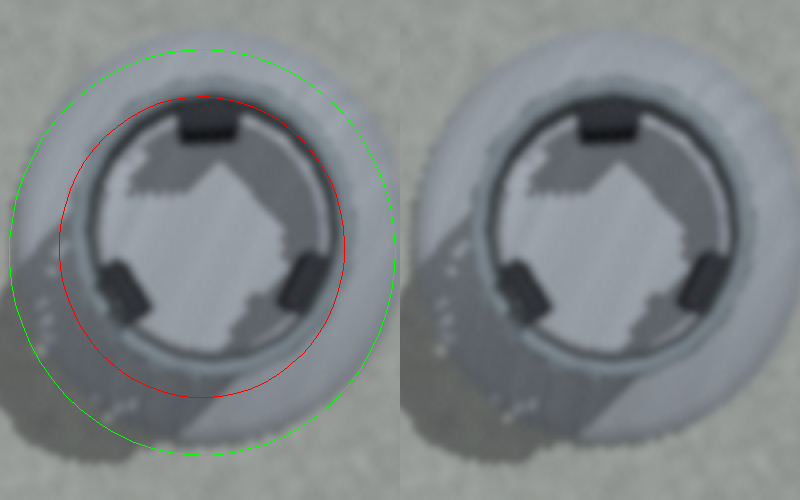

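The clear view shows the collar's top rim centred at about (613,227) in the right crop, 3 px right and 5 px up of my prediction. So the holder lies a few mm towards +y of my estimate. I'll measure the held candle in the same camera, so that its bias cancels.

Run:
```python
from h import *
w=ctrl.camera('wrist');s=ctrl.read_state()
c=(1082+213.5)/4-.5,(135+227)/4-.5
Hw=atz(w,c,.078);print('holder',Hw)
Rm=Ro.from_euler('xyz',s['orientation']).as_matrix()
for off in(-.004,-.002,0,.002,.004):
    C=s['ee_pos']+Rm@[off,0,.002]
    p=np.array([proj(w,C+[.013*np.cos(a),.013*np.sin(a),0]) for a in np.linspace(0,6.28,60)])
    q=np.array([proj(w,C+[.013*np.cos(a),.013*np.sin(a),-.052]) for a in np.linspace(0,6.28,60)])
    print(off,'top u',p[:,0].min(),p[:,0].max(),'v',p[:,1].min(),p[:,1].max(),'bottom vmin',q[:,1].min(),q[:,0].mean())
for q in range(3):
  m=ctrl.trace('candle','wrist')[0]['pixels'];m[:180]=0;vv,uu=np.nonzero(m);print(uu.min(),uu.max(),vv.min(),vv.max())
g=cv2.cvtColor(w['frame'],cv2.COLOR_RGB2GRAY);print(g[200:216,320],g[284:304,320]);print(g[280,285:357])
print(tool([*Hw[:2],.109]))
```

```text
holder [0.45938195 0.13440826 0.078     ]
-0.004 top u 292.2001847186488 348.6600040141841 v 255.00361467312905 305.02556678550627 bottom vmin 216.26569629751535 320.7422152389497
-0.002 top u 292.08056930013 348.76344929886636 v 250.93597629328065 301.35402446537466 bottom vmin 213.14725410666657 320.7370591700061
0 top u 291.9600055873221 348.86771581161287 v 246.83523811634313 297.6541062937528 bottom vmin 210.01010039153945 320.7318726848489
0.002 top u 291.83848225842985 348.9728133707041 v 242.70099447483767 293.9254820364628 bottom vmin 206.85406623379635 320.7266555134909
0.004 top u 291.71598781070804 349.0787519515581 v 238.53283304500437 290.16781631507894 bottom vmin 203.6789806757485 320.7214073827393
294 347 208 294
294 347 208 294
294 347 208 294
[152 150 148 146 146 147 144 128 105  90  87  86  87  87  87  87] [ 91  90  90  90  91  90  90  96 112 133 146 152 154 154 154 152 150 147
 147 148]
[99 70 40 28 26 22 13 12 13 14 24 48 70 84 90 91 92 91 91 92 90 92 92 92
 90 91 91 91 91 91 91 91 92 92 91 92 91 91 91 91 91 91 90 90 91 91 90 90
 91 91 90 90 90 91 91 91 90 91 89 82 63 35 16  7  8  9 12 13 17 22 34 54]
[ 8.63923399  0.24081211 12.14296768]
```

Run:
```python
from h import *
A=np.linspace(0,6.283,80)
cams={n:ctrl.camera(n) for n in('top','side')}
for n in cams:
  im=cv2.imread(f'pics/{n}1.png',0)
  for H in([.4615,.1285],[.460,.1325]):
    for nm,z,r in(('foot',.002,.052),('collar',.078,.030)):
      p=np.array([proj(cams[n],[H[0]+r*np.cos(a),H[1]+r*np.sin(a),z]) for a in A]);print(n,H,nm,'u',p[:,0].min().round(1),p[:,0].max().round(1),'v',p[:,1].min().round(1),p[:,1].max().round(1))
  if n=='top': print(im[259,236:296]);print(im[230:288,262])
  else: print(im[303,345:422]);print(im[258:334,384]);print(im[280,360:412])
```

```text
top [0.4615, 0.1285] foot u 246.2 287.3 v 237.0 278.6
top [0.4615, 0.1285] collar u 248.6 274.2 v 247.4 273.3
top [0.46, 0.1325] foot u 244.6 285.7 v 237.7 279.2
top [0.46, 0.1325] collar u 246.9 272.5 v 248.1 273.9
[104 102 105 107 104 103 100 104 102  97 102 103  86  51  54  73  72  71
  71  66  85 110 109 103 106 111 106 109 111 107 110 106  95  80  54  81
  83  43  53  74  70  68  66  67  68  67  67  67  66  59  61  70  68  66
  69  70  66  66  82 104]
[101 101 100 100 100 101 102  96  86  88  97  96  95  98  94  97  98  75
  70  83  68  68  84  98 110 108 108 103 111 106 108 104 106 104 108 104
  83  67  64  91 104  66  67  92 104 100 100  98  93  99 100 102 103 104
 108 103 102 101]
side [0.4615, 0.1285] foot u 353.4 410.4 v 275.0 326.1
side [0.4615, 0.1285] collar u 368.9 404.0 v 263.4 293.9
side [0.46, 0.1325] foot u 354.1 411.2 v 276.9 328.3
side [0.46, 0.1325] collar u 369.6 404.8 v 265.4 296.2
[123 122 125 123 125 125 124 122 117 111 105 110 113 116 118 118 121 121
 120 119 119 121 122 123 123 123 121 120 121 115 110 103  97  95  93  95
  93  92  90  89  90  90  89  91  93  96 104 114 123 127 130 130 133 132
 131 131 132 131 130 129 127 127 127 127 122 120 120 123 126 126 124 124
 126 125 125 125 124]
[126 126 125 127 128 127 123 113 103  87  76  74  70  71  70  80  97 112
 118 122 122 124 124 122 125 123 123 124 124 122 123 122 123 120 114 107
  98  90  81  74  74  74  74  76  79  89  94 101 111 121 129 129 131 131
 132 133 134 133 135 133 135 134 134 133 133 131 128 124 116 108 113 120
 122 123 122 122]
[123 125 122 118 112 109 106 103  95  89  89  85  65  42  40  55  80 106
 118 122 124 123 121 123 124 121 120 122 124 123 123 124 125 125 123 122
 116 105  87  69  60  63  76  93 108 117 124 128 128 127 128 129]
```

Emit:
{"op": "send_rows", "data": {"increments": [{"dx": 3,"dy": 0.2,"dz": 0,"wx": 0,"wy": 0,"wz": 0},{"dx": 6,"dy": 0.2,"dz": 2,"wx": 0,"wy": 0,"wz": 0},{"dx": 8.4,"dy": 0.2,"dz": 4.5,"wx": 0,"wy": 0,"wz": 0},{"dx": 8.4,"dy": 0.2,"dz": 6.5,"wx": 0,"wy": 0,"wz": 0},{"dx": 8.4,"dy": 0.2,"dz": 7.2,"wx": 0,"wy": 0,"wz": 0},{"dx": 8.4,"dy": 0.2,"dz": 7.2,"wx": 0,"wy": 0,"wz": 0},{"dx": 8.4,"dy": 0.2,"dz": 7.2,"wx": 0,"wy": 0,"wz": 0}]}}

```text
t: 10.6
ee_pos: [0.4618, 0.1321, 0.1591]
orientation: [3.14, 0.001, 2.365]
wrist_force: [-0.3, 0.4, 0.8]
finger_gap: 0.0235
gripper_force: 58.9
```

Run:
```python
from h import *
c=ctrl.camera('side');w=ctrl.camera('wrist');s=ctrl.read_state();print(s['ee_pos'],s['orientation'],s['q'])
u,v=map(int,proj(c,[.46,.132,.09]));print(u,v)
a=cv2.resize(c['frame'][v-50:v+50,u-50:u+50],(400,400),interpolation=cv2.INTER_CUBIC)
u,v=map(int,proj(w,[.46,.132,.0845]));print(u,v)
b=cv2.resize(w['frame'][v-100:v+100,u-100:u+100],(400,400),interpolation=cv2.INTER_CUBIC)
save('p1',np.hstack([a,b]))
```

```text
[0.46178577 0.13210979 0.15908807] [3.14035607e+00 7.10924737e-04 2.36539315e+00] [ 2.78647399e-01  1.47109520e-01 -4.70836499e-01  9.51423954e-01
 -8.29762385e-06  1.05484646e+00]
387 276
318 216
```

View pics/p1.png

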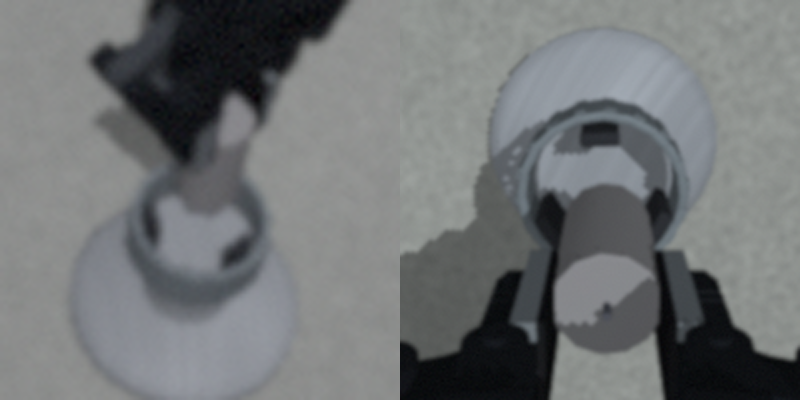

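The candle hangs just above the holder. In the wrist crop the candle (606) and the collar (604) line up sideways. In the side crop the candle bottom is at about (211,205) above the collar at (200,222). A numeric check of the side view before lowering:

Run:
```python
from h import *
c=ctrl.camera('side');w=ctrl.camera('wrist');A=np.linspace(0,6.283,80)
def ext(c,H,z,r):
    p=np.array([proj(c,[H[0]+r*np.cos(a),H[1]+r*np.sin(a),z]) for a in A]);return p.min(0).round(1),p.max(0).round(1)
for H in([.461,.1285],[.461,.132],[.4585,.1345]):
    print(H,'side candle bottom',ext(c,H,.105,.013),'collar',ext(c,H,.078,.03),'wrist collar',ext(w,H,.078,.03),'bottom',ext(w,H,.105,.013))
print('meas side candle u',337+178/4,337+245/4,'vmax',226+213/4,' collar u',337+127/4,337+271/4,'vmin..max',226+155/4,226+288/4)
print('meas wrist collar u',218+119/2,218+290/2,'vmin',116+105/2,'candle bottom vmin',116+185/2)
```

```text
[0.461, 0.1285] side candle bottom (array([380.7, 263.4]), array([396.3, 276.8])) collar (array([369.1, 263.4]), array([404.3, 294. ])) wrist collar (array([273.1, 176.2]), array([358.9, 257. ])) bottom (array([294.3, 213.1]), array([336.5, 252.3]))
[0.461, 0.132] side candle bottom (array([380.5, 265.1]), array([396.2, 278.6])) collar (array([369. , 265.1]), array([404.3, 295.8])) wrist collar (array([276.5, 172.6]), array([362.6, 254. ])) bottom (array([298.3, 209.3]), array([340.6, 248.7]))
[0.4585, 0.1345] side candle bottom (array([382. , 266.6]), array([397.7, 280.1])) collar (array([370.3, 266.5]), array([405.7, 297.3])) wrist collar (array([276.3, 167.3]), array([362.8, 249.5])) bottom (array([298.2, 203.7]), array([340.7, 243.5]))
meas side candle u 381.5 398.25 vmax 279.25  collar u 368.75 404.75 vmin..max 264.75 298.0
meas wrist collar u 277.5 363.0 vmin 168.5 candle bottom vmin 208.5
```

Both views put the candle within about 2.5 mm of the axis, against at least 4.5 mm of clearance. Lowering.

Emit:
{"op": "send_rows", "data": {"increments": [{"dx": 0.1,"dy": 0,"dz": 1.5,"wx": 0,"wy": 0,"wz": 0},{"dx": 0.1,"dy": 0,"dz": 3,"wx": 0,"wy": 0,"wz": 0},{"dx": 0.1,"dy": 0,"dz": 4,"wx": 0,"wy": 0,"wz": 0},{"dx": 0.1,"dy": 0,"dz": 4.6,"wx": 0,"wy": 0,"wz": 0},{"dx": 0.1,"dy": 0,"dz": 4.8,"wx": 0,"wy": 0,"wz": 0},{"dx": 0.1,"dy": 0,"dz": 4.8,"wx": 0,"wy": 0,"wz": 0},{"dx": 0.1,"dy": 0,"dz": 4.8,"wx": 0,"wy": 0,"wz": 0}]}}

```text
t: 11.68
ee_pos: [0.4606, 0.1329, 0.1107]
orientation: [3.141, 0.0, 2.366]
wrist_force: [0.4, -1.0, -1.0]
finger_gap: 0.0239
gripper_force: 58.9
```

Emit:
{"op": "send_rows", "data": {"increments": [{"dx": 0,"dy": 0,"dz": 0.1,"wx": 0,"wy": 0,"wz": 0},{"dx": 0,"dy": 0,"dz": 0.1,"wx": 0,"wy": 0,"wz": 0}]}}

```text
t: 11.92
ee_pos: [0.4604, 0.1328, 0.1094]
orientation: [3.141, 0.0, 2.366]
wrist_force: [0.1, 0.8, 0.0]
finger_gap: 0.0234
gripper_force: 58.9
```

Emit:
{"op": "send_rows", "data": {"increments": [{"dx": 0,"dy": 0,"dz": 0.05,"wx": 0,"wy": 0,"wz": 0},{"dx": 0,"dy": 0,"dz": 0.05,"wx": 0,"wy": 0,"wz": 0}]}}

```text
t: 12.18
ee_pos: [0.4604, 0.1328, 0.1092]
orientation: [3.141, 0.0, 2.366]
wrist_force: [-1.8, 0.0, 5.0]
finger_gap: 0.0239
gripper_force: 59.2
```

Emit:
{"op": "send_rows", "data": {"increments": [{"dx": 0,"dy": 0,"dz": 0.05,"wx": 0,"wy": 0,"wz": 0},{"dx": 0,"dy": 0,"dz": 0.05,"wx": 0,"wy": 0,"wz": 0}]}}

```text
t: 12.42
ee_pos: [0.4605, 0.1328, 0.1092]
orientation: [3.141, 0.0, 2.366]
wrist_force: [-2.5, -1.9, 10.0]
finger_gap: 0.0232
gripper_force: 59.8
```

Emit:
{"op": "send_rows", "data": {"increments": [{"dx": 0,"dy": 0,"dz": 0.05,"wx": 0,"wy": 0,"wz": 0},{"dx": 0,"dy": 0,"dz": 0.05,"wx": 0,"wy": 0,"wz": 0}]}}

```text
t: 12.68
ee_pos: [0.4606, 0.1328, 0.1091]
orientation: [3.141, 0.001, 2.366]
wrist_force: [-4.2, -2.3, 14.3]
finger_gap: 0.0233
gripper_force: 60.3
```

It touches down at TCP z 0.109, as it should. I ease off the pressing, open and look.

Emit:
{"op": "send_rows", "data": {"increments": [{"dx": 0,"dy": 0,"dz": -0.1,"wx": 0,"wy": 0,"wz": 0},{"dx": 0,"dy": 0,"dz": -0.1,"wx": 0,"wy": 0,"wz": 0}]}}

```text
t: 12.92
ee_pos: [0.4605, 0.1328, 0.1092]
orientation: [3.141, 0.0, 2.366]
wrist_force: [-2.0, -1.3, 6.7]
finger_gap: 0.0235
gripper_force: 59.4
```

Emit:
{"op": "send_rows", "data": {"increments": [{"dx": 0,"dy": 0,"dz": 0,"wx": 0,"wy": 0,"wz": 0},{"dx": 0,"dy": 0,"dz": 0,"wx": 0,"wy": 0,"wz": 0},{"dx": 0,"dy": 0,"dz": 0,"wx": 0,"wy": 0,"wz": 0},{"dx": 0,"dy": 0,"dz": 0,"wx": 0,"wy": 0,"wz": 0},{"dx": 0,"dy": 0,"dz": 0,"wx": 0,"wy": 0,"wz": 0}], "claw": 8.5}}

```text
t: 13.55
ee_pos: [0.4603, 0.1328, 0.1087]
orientation: [-3.141, -0.0, 2.366]
wrist_force: [-0.4, 0.2, -0.2]
finger_gap: 0.085
gripper_force: 0.0
```

Emit:
{"op": "send_rows", "data": {"increments": [{"dx": 0,"dy": 0,"dz": -2,"wx": 0,"wy": 0,"wz": 0},{"dx": 0,"dy": 0,"dz": -5,"wx": 0,"wy": 0,"wz": 0},{"dx": -3,"dy": 0,"dz": -9,"wx": 0,"wy": 0,"wz": 0},{"dx": -6,"dy": 0,"dz": -12,"wx": 0,"wy": 0,"wz": 0},{"dx": -8,"dy": 0,"dz": -12,"wx": 0,"wy": 0,"wz": 0},{"dx": -8,"dy": 0,"dz": -12,"wx": 0,"wy": 0,"wz": 0},{"dx": -8,"dy": 0,"dz": -12,"wx": 0,"wy": 0,"wz": 0}]}}

```text
t: 14.42
ee_pos: [0.5161, 0.0769, 0.2274]
orientation: [-3.14, -0.002, 2.366]
wrist_force: [-0.4, 0.5, -0.4]
finger_gap: 0.0852
gripper_force: 0.0
```

Run:
```python
from h import *
c=ctrl.camera('side');w=ctrl.camera('wrist');s=ctrl.read_state();print(s['ee_pos'],s['orientation'],s['q'],s['wrist_force'],s['moment'])
H=[.460,.1325]
A=np.linspace(0,6.283,80);k=4
P=[]
for cam,(hw) in((c,50),(w,50)):
    f=cv2.resize(cam['frame'],None,fx=k,fy=k,interpolation=cv2.INTER_CUBIC)
    for z,r in((.078,.03),(.107,.013)):
        p=np.array([proj(cam,[H[0]+r*np.cos(a),H[1]+r*np.sin(a),z]) for a in A]);cv2.polylines(f,[np.int32((p+.5)*k)],True,(255,0,0),1);print(p.min(0),p.max(0))
    u,v=[int(x*k) for x in proj(cam,[*H,.08])];P.append(f[v-200:v+200,u-200:u+200]);print(u-200,v-200)
save('p2',np.hstack(P))
```

```text
[0.51623144 0.07716877 0.22776134] [-3.13999187e+00 -1.49760030e-03  2.36649865e+00] [ 1.48248358e-01  1.78722572e-01 -2.68435323e-01  1.12581854e+00
  2.28993362e-04  9.23340915e-01] [ 0.29065398  0.49191321 -0.30577653] [-2.91100747e-02 -5.15360861e-05 -5.09073751e-02]
[369.5546807  265.39971933] [404.84355181 296.15723428]
[381.25293584 264.83608851] [396.96156571 278.34561819]
1349 919
[285.15549576  60.4616763 ] [356.93937951 135.85756059]
[303.63006159  79.89487614] [338.40492565 116.43158592]
1084 197
```

View pics/p2.png

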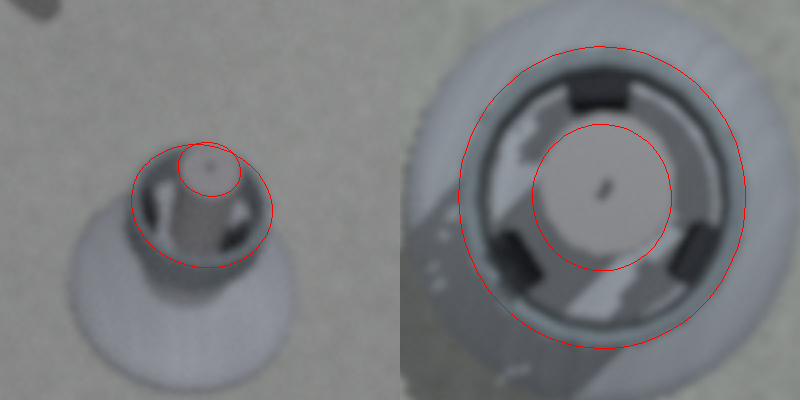

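The candle stands upright between the three jaws: its top is at (602,190) in the right crop, and the collar rim is centred at (605,196), which confirms the axis at (0.460, 0.1325). That was my last picture. Next I go back over the axis, pre-turn the wrist counter-clockwise and go down round the collar.

Emit:
{"op": "send_rows", "data": {"increments": [{"dx": 2,"dy": 0,"dz": 0,"wx": 0,"wy": 0,"wz": -0.18},{"dx": 4,"dy": 0,"dz": 0,"wx": 0,"wy": 0,"wz": -0.36},{"dx": 6,"dy": 0,"dz": 0,"wx": 0,"wy": 0,"wz": -0.54},{"dx": 8,"dy": 0,"dz": 0,"wx": 0,"wy": 0,"wz": -0.72},{"dx": 8,"dy": 0,"dz": 0,"wx": 0,"wy": 0,"wz": -0.9},{"dx": 8,"dy": 0,"dz": 0,"wx": 0,"wy": 0,"wz": -1.08},{"dx": 8,"dy": 0,"dz": 0,"wx": 0,"wy": 0,"wz": -1.26},{"dx": 8,"dy": 0,"dz": 0,"wx": 0,"wy": 0,"wz": -1.44}], "claw": 8.5}}

```text
t: 15.52
ee_pos: [0.4594, 0.1332, 0.2283]
orientation: [3.141, -0.001, -2.47]
wrist_force: [-0.1, 0.5, 0.4]
finger_gap: 0.0845
gripper_force: 0.0
```

Emit:
{"op": "send_rows", "data": {"increments": [{"dx": 0,"dy": 0,"dz": 0,"wx": 0,"wy": 0,"wz": -0.18},{"dx": 0,"dy": 0,"dz": 0,"wx": 0,"wy": 0,"wz": -0.36},{"dx": 0,"dy": 0,"dz": 0,"wx": 0,"wy": 0,"wz": -0.36},{"dx": 0,"dy": 0,"dz": 0,"wx": 0,"wy": 0,"wz": -0.36},{"dx": 0,"dy": 0,"dz": 0,"wx": 0,"wy": 0,"wz": -0.36},{"dx": 0,"dy": 0,"dz": 0,"wx": 0,"wy": 0,"wz": -0.36}]}}

```text
t: 16.27
ee_pos: [0.4602, 0.1328, 0.2288]
orientation: [3.142, -0.0, -2.118]
wrist_force: [-0.9, 0.2, -0.3]
finger_gap: 0.0851
gripper_force: 0.0
```

Run:
```python
from h import *
s=ctrl.read_state();print(s['ee_pos'],s['orientation'],s['q'],s['wrist_force'],s['moment']);print(tool([.46,.1325,.07]))
```

```text
[0.46024035 0.13281102 0.22877224] [ 3.14151851e+00 -5.66080336e-05 -2.11819228e+00] [ 2.80926061e-01  9.64848264e-02 -3.62009085e-01  1.11239425e+00
  1.63524896e-05 -7.42474309e-01] [-0.85841989  0.20422308 -0.26795156] [-0.00743938 -0.02025983 -0.00971314]
[3.81681141e-02 3.15823515e-03 1.58772262e+01]
```

Emit:
{"op": "send_rows", "data": {"increments": [{"dx": 0,"dy": 0,"dz": 4,"wx": 0,"wy": 0,"wz": 0},{"dx": 0,"dy": 0,"dz": 8,"wx": 0,"wy": 0,"wz": 0},{"dx": 0,"dy": 0,"dz": 11,"wx": 0,"wy": 0,"wz": 0},{"dx": 0,"dy": 0,"dz": 13.5,"wx": 0,"wy": 0,"wz": 0},{"dx": 0,"dy": 0,"dz": 15,"wx": 0,"wy": 0,"wz": 0},{"dx": 0,"dy": 0,"dz": 15.8,"wx": 0,"wy": 0,"wz": 0},{"dx": 0,"dy": 0,"dz": 15.8,"wx": 0,"wy": 0,"wz": 0}]}}

```text
t: 17.15
ee_pos: [0.4603, 0.1328, 0.0708]
orientation: [3.141, -0.0, -2.118]
wrist_force: [-0.7, -0.7, 0.2]
finger_gap: 0.085
gripper_force: 0.0
```

Emit:
{"op": "send_rows", "data": {"increments": [{"dx": 0,"dy": 0,"dz": 0,"wx": 0,"wy": 0,"wz": 0},{"dx": 0,"dy": 0,"dz": 0,"wx": 0,"wy": 0,"wz": 0},{"dx": 0,"dy": 0,"dz": 0,"wx": 0,"wy": 0,"wz": 0},{"dx": 0,"dy": 0,"dz": 0,"wx": 0,"wy": 0,"wz": 0},{"dx": 0,"dy": 0,"dz": 0,"wx": 0,"wy": 0,"wz": 0}], "claw": 5}}

```text
t: 17.77
ee_pos: [0.4609, 0.1332, 0.0724]
orientation: [-3.141, 0.002, -2.118]
wrist_force: [-3.2, -1.2, 10.0]
finger_gap: 0.0583
gripper_force: 62.2
```

Run:
```python
from h import *
s=ctrl.read_state();print(s['ee_pos'],s['orientation'],s['q'],s['wrist_force'],s['moment'],s['finger_gap'],s['gripper_force'])
```

```text
[0.46085264 0.13317247 0.07238647] [-3.14092051e+00  1.64079874e-03 -2.11771027e+00] [ 2.80904430e-01  2.38477002e-01 -5.83174715e-01  7.47481534e-01
  6.14966193e-04 -7.42976891e-01] [-3.24822236 -1.18083039 10.01710504] [ 0.01995135  0.83346851 -0.11988277] 0.05828907802894287 62.2125462256372
```

The collar is gripped. A first clockwise turn of 0.8 rad, watching the moment:

Emit:
{"op": "send_rows", "data": {"increments": [{"dx": 0,"dy": 0,"dz": 0,"wx": 0,"wy": 0,"wz": 0.1},{"dx": 0,"dy": 0,"dz": 0,"wx": 0,"wy": 0,"wz": 0.2},{"dx": 0,"dy": 0,"dz": 0,"wx": 0,"wy": 0,"wz": 0.3},{"dx": 0,"dy": 0,"dz": 0,"wx": 0,"wy": 0,"wz": 0.4},{"dx": 0,"dy": 0,"dz": 0,"wx": 0,"wy": 0,"wz": 0.5},{"dx": 0,"dy": 0,"dz": 0,"wx": 0,"wy": 0,"wz": 0.6},{"dx": 0,"dy": 0,"dz": 0,"wx": 0,"wy": 0,"wz": 0.7},{"dx": 0,"dy": 0,"dz": 0,"wx": 0,"wy": 0,"wz": 0.8}]}}

```text
t: 18.77
ee_pos: [0.4615, 0.1323, 0.0724]
orientation: [-3.14, 0.002, -2.921]
wrist_force: [-0.3, -3.4, 8.4]
finger_gap: 0.0581
gripper_force: 62.2
```

```bash
cat > st.py <<'E'
from h import *
s=ctrl.read_state();print(s['t'],s['ee_pos'],s['orientation'],s['q'][5],s['tau'][5],s['wrist_force'],s['moment'],s['finger_gap'],s['gripper_force'])
w=ctrl.camera('wrist');s=ctrl.read_state();print(s['moment'],s['tau'][5])
m=[r for r in ctrl.trace('candle','wrist') if r['p']>.3];print([(r['p'],r['centre']) for r in m])
E
python3 st.py
```

```text
18.775 [0.46146234 0.13232711 0.07236903] [-3.13999520e+00  2.40433787e-03 -2.92088166e+00] 0.05968789561763798 -0.673317164182663 [-0.28817449 -3.42595534  8.42011334] [-0.59191085  0.33430425  0.18143912] 0.05805086333224125 62.15185018256307
[-0.48817495  0.3467387  -0.14521514] 0.022277343668974936
[]
```

Emit:
{"op": "send_rows", "data": {"increments": [{"dx": 0,"dy": 0,"dz": 0,"wx": 0,"wy": 0,"wz": 0.1},{"dx": 0,"dy": 0,"dz": 0,"wx": 0,"wy": 0,"wz": 0.2},{"dx": 0,"dy": 0,"dz": 0,"wx": 0,"wy": 0,"wz": 0.3},{"dx": 0,"dy": 0,"dz": 0,"wx": 0,"wy": 0,"wz": 0.4},{"dx": 0,"dy": 0,"dz": 0,"wx": 0,"wy": 0,"wz": 0.5},{"dx": 0,"dy": 0,"dz": 0,"wx": 0,"wy": 0,"wz": 0.6}]}}

```text
t: 19.62
ee_pos: [0.4614, 0.1315, 0.0724]
orientation: [-3.14, 0.004, 2.762]
wrist_force: [-1.7, -6.4, 8.9]
finger_gap: 0.0585
gripper_force: 62.3
```

```bash
sed -i '/wrist/,$d' st.py; echo "s=ctrl.read_state();print(s['t'],s['q'][5],s['tau'][5],s['wrist_force'].round(1),s['moment'].round(3))" >> st.py; python3 st.py
```

```text
19.625 0.6596396604389284 -0.6681477092206478 [-1.7 -6.4  8.9] [-1.144  0.244  0.222]
```

Emit:
{"op": "send_rows", "data": {"increments": [{"dx": 0,"dy": 0,"dz": 0,"wx": 0,"wy": 0,"wz": 0.1},{"dx": 0,"dy": 0,"dz": 0,"wx": 0,"wy": 0,"wz": 0.2}]}}

```text
t: 19.88
ee_pos: [0.4613, 0.1313, 0.0724]
orientation: [-3.14, 0.004, 2.562]
wrist_force: [-2.1, -7.5, 10.3]
finger_gap: 0.0588
gripper_force: 62.4
```

```bash
python3 st.py
```

```text
19.875 0.859645653706911 -0.6675050407648087 [-2.1 -7.5 10.3] [-1.339  0.312  0.206]
```

Emit:
{"op": "send_rows", "data": {"increments": [{"dx": 0,"dy": 0,"dz": 0,"wx": 0,"wy": 0,"wz": 0.1},{"dx": 0,"dy": 0,"dz": 0,"wx": 0,"wy": 0,"wz": 0.2}]}}

```text
t: 20.12
ee_pos: [0.4611, 0.1311, 0.0724]
orientation: [-3.141, 0.004, 2.362]
wrist_force: [-3.5, -8.5, 11.6]
finger_gap: 0.0584
gripper_force: 62.4
```

```bash
python3 st.py
```

```text
20.125 1.0596475305638289 -0.6671361811459064 [-3.5 -8.5 11.6] [-1.485  0.391  0.16 ]
```

Emit:
{"op": "send_rows", "data": {"increments": [{"dx": 0,"dy": 0,"dz": 0,"wx": 0,"wy": 0,"wz": 0.1}]}}

```text
t: 20.25
ee_pos: [0.461, 0.131, 0.0724]
orientation: [-3.141, 0.005, 2.262]
wrist_force: [-2.5, -9.3, 11.5]
finger_gap: 0.0585
gripper_force: 62.5
```

```bash
python3 st.py
```

```text
20.25 1.1596729124812186 -0.6651688925921917 [-2.5 -9.3 11.5] [-1.609  0.517  0.194]
```

Emit:
{"op": "send_rows", "data": {"increments": [{"dx": 0,"dy": 0,"dz": 0,"wx": 0,"wy": 0,"wz": 0.1}]}}

```text
t: 20.38
ee_pos: [0.4609, 0.1309, 0.0724]
orientation: [-3.141, 0.005, 2.162]
wrist_force: [-3.6, -9.0, 11.9]
finger_gap: 0.0586
gripper_force: 62.5
```

```bash
python3 st.py
```

```text
20.375 1.259660832473827 -0.665537640452385 [-3.6 -9.  11.9] [-1.7    0.518  0.129]
```

Emit:
{"op": "send_rows", "data": {"increments": [{"dx": 0,"dy": 0,"dz": 0,"wx": 0,"wy": 0,"wz": 0.1}]}}

```text
t: 20.5
ee_pos: [0.4608, 0.1308, 0.0723]
orientation: [-3.141, 0.005, 2.062]
wrist_force: [-4.4, -8.6, 13.8]
finger_gap: 0.0585
gripper_force: 62.5
```

```bash
python3 st.py
```

```text
20.5 1.359605790001201 -0.6151539087295532 [-4.4 -8.6 13.8] [-1.775  0.672  0.19 ]
```

Emit:
{"op": "send_rows", "data": {"increments": [{"dx": 0,"dy": 0,"dz": 0,"wx": 0,"wy": 0,"wz": 0.1}]}}

```text
t: 20.62
ee_pos: [0.4607, 0.1308, 0.0724]
orientation: [-3.141, 0.005, 1.962]
wrist_force: [-4.2, -10.3, 13.7]
finger_gap: 0.0584
gripper_force: 62.5
```

```bash
python3 st.py
```

```text
20.625 1.4594002724505637 -0.5237766914069653 [ -4.2 -10.3  13.7] [-1.824  0.699  0.311]
```

Torque now rises about 0.09 N m per 0.1 rad, so the jaws are gripping at roughly 16 N each. A little more, then let go.

Emit:
{"op": "send_rows", "data": {"increments": [{"dx": 0,"dy": 0,"dz": 0,"wx": 0,"wy": 0,"wz": 0.05},{"dx": 0,"dy": 0,"dz": 0,"wx": 0,"wy": 0,"wz": 0.05}]}}

```text
t: 20.88
ee_pos: [0.4606, 0.1307, 0.0724]
orientation: [-3.142, 0.005, 1.914]
wrist_force: [-4.2, -8.8, 12.7]
finger_gap: 0.0584
gripper_force: 62.7
```

```bash
python3 st.py
```

```text
20.875 1.5069378414445294 0.1564805069938302 [-4.2 -8.8 12.7] [-1.805  0.718  0.041]
```

Emit:
{"op": "send_rows", "data": {"increments": [{"dx": 0,"dy": 0,"dz": 0,"wx": 0,"wy": 0,"wz": 0},{"dx": 0,"dy": 0,"dz": 0,"wx": 0,"wy": 0,"wz": 0},{"dx": 0,"dy": 0,"dz": 0,"wx": 0,"wy": 0,"wz": 0},{"dx": 0,"dy": 0,"dz": 0,"wx": 0,"wy": 0,"wz": 0},{"dx": 0,"dy": 0,"dz": 0,"wx": 0,"wy": 0,"wz": 0}], "claw": 8.5}}

```text
t: 21.5
ee_pos: [0.4603, 0.1329, 0.0707]
orientation: [-3.142, -0.0, 1.916]
wrist_force: [-0.6, -0.1, -0.1]
finger_gap: 0.0849
gripper_force: 0.0
```

Emit:
{"op": "send_rows", "data": {"increments": [{"dx": 0,"dy": 0,"dz": -2,"wx": 0,"wy": 0,"wz": 0},{"dx": 0,"dy": 0,"dz": -5,"wx": 0,"wy": 0,"wz": 0},{"dx": 0,"dy": 0,"dz": -9,"wx": 0,"wy": 0,"wz": 0},{"dx": 0,"dy": 0,"dz": -13,"wx": 0,"wy": 0,"wz": 0},{"dx": 0,"dy": 0,"dz": -16,"wx": 0,"wy": 0,"wz": 0},{"dx": 0,"dy": 0,"dz": -16,"wx": 0,"wy": 0,"wz": 0},{"dx": 0,"dy": 0,"dz": -16,"wx": 0,"wy": 0,"wz": 0}]}}

```text
t: 22.38
ee_pos: [0.4599, 0.1327, 0.23]
orientation: [-3.141, -0.0, 1.916]
wrist_force: [0.5, -0.3, -0.2]
finger_gap: 0.0851
gripper_force: 0.0
```

```bash
python3 st.py
python3 - <<'E'
from h import *
c=ctrl.camera('side');w=ctrl.camera('wrist')
for n,cam in(('side',c),('wrist',w)):
    for q in('candle','jaw0'):
        for r in ctrl.trace(q,n)[:4]:
            v,u=np.nonzero(r['pixels']);print(n,q,round(r['p'],2),np.round(r['centre']),u.min(),u.max(),v.min(),v.max())
    print(n,'axis z.107',proj(cam,[.46,.1325,.107]),'z.081',proj(cam,[.46,.1325,.081]))
save('end',w['frame'])
E
```

```text
22.375 1.506714266979245 7.145949666664819e-05 [ 0.5 -0.3 -0.2] [ 0.006 -0.041 -0.017]
side candle 0.88 [367. 118.] 361 376 109 139
side candle 0.62 [288. 137.] 279 293 125 155
side candle 0.32 [383. 302.] 354 411 266 328
side jaw0 0.53 [376. 282.] 375 381 277 290
side jaw0 0.38 [394. 291.] 389 397 282 294
side axis z.107 [np.float64(389.1005303705102), np.float64(271.52577078529174)] z.081 [np.float64(387.3646062390818), np.float64(279.5392626001506)]
wrist candle 0.7 [322. 195.] 306 336 173 214
wrist candle 0.21 [286. 325.] 212 392 290 366
wrist jaw0 0.46 [312. 176.] 306 320 168 182
wrist axis z.107 [np.float64(321.47069160567315), np.float64(199.26285915203414)] z.081 [np.float64(321.46118943605813), np.float64(191.15432933199762)]
```

The candle sits on the axis: the wrist view has it at (322,195), where an upright candle on the axis should project. The gripper is clear. Handing in.

```bash
python3 -c "
from bench import ctrl
print(ctrl.sign_off())"
```

```text
the job is handed in; nothing more can be done
None
```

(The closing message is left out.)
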